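# Bring the marked spot on a sherd under the sampling drill

### The job

The stop standing in the drilling bed's T-slot is in the way: slide it out through the slot's open front end, lift it off and set it down in the shallow tray. Then slide the wooden sled with the sherd across the bed, without lifting it off the bed, until the centre of the round paper mark on the sherd is exactly below the point of the drill bit, and let go. Do not touch the bit, and leave the other things on the table as they stand.

Things in the scene. Friction and masses are not known exactly. Their poses are not given: they have to be found in the camera images.
- bed: fixed aluminium drilling bed, a flat plate 205 (x) x 355 (y) x 22 mm. Origin on its underside; x points to the back, y left, z up. It spans x -100 (front edge) to 105, y -205 to 150 mm; top at z = 22 mm. Sled and stop stand on it. A round column, 34 mm across at (85, 90), stands on a foot with front face at x = 66 and 12 mm high, y 60 to 120 mm
- slot_end (a point): open front end of the bed's T-slot, at (-100, -20, 22) mm in the bed's frame. The slot runs from here straight along the bed's x, flush with the bed's top, to its closed end 160 mm further back; gap 12 mm, hidden channel below 24 mm wide, 8 mm high, its floor 8 mm above the table
- head (a point): middle of the lower front edge of the drill's grey motor head, which overhangs the bed: from here it reaches 112 mm back (bed +x), 28 mm to each side and 70 mm up; this edge is 130 mm above the table, at bed x = 0, y = 90 mm. An upright gripper on the sled's handle would hit it in the final position: lean the gripper back 30 to 40 degrees towards the bed's front
- bit: the drill bit, fixed, 5 mm across, upright, its point down at its origin, 42 mm long; must not be touched
- tip (a point): the point of the drill bit, at (35, 90, 47) mm in the bed's frame, about 5 mm above the mark when the sled is below it. Above the bit a chuck 24 mm across begins at z = 88 mm
- stop_grip (a point): centre of the stop's thumb plate: 30 (x, along slot) x 10 (y) x 32 mm high, grasp across y; 46.5 mm above the table in the slot, 38.5 above the foot's underside. Steel, about 0.12 kg. Below the plate a block 40x34x8, neck 8 wide, foot 24 (x) x 20 x 5 mm captive in the slot; block top 16 mm below this point. Slides easily; free once this point is over 12 mm in front of the slot's end
- sled_grip (a point): centre of the sled's handle, an upright wooden fin 30 (x) x 12 (y) x 34 mm high, grasp across y; 47 mm above the table, 25 above the sled's underside, 33 mm from the plate's centre along -x; plate top 17 mm below it. Sled: loose plywood plate 100 (x) x 64 mm on two round steel runners along y, 8 mm in all, about 0.2 kg; its x points from handle to sherd, a potsherd 55x57x10 mm fixed on its front part
- spot (a point): centre of the round white paper mark, 11 mm across with a small dark dot in its middle, on top of the sherd; it lies 57 mm in +x and 6 mm in +y from the handle's centre in the sled's frame, 19.8 mm above the sled's underside
- tray: shallow open grey tray, fixed, 100 x 100 mm, 18 mm high, walls and floor 4 to 5 mm; origin at the centre of its underside; it stands at the right or left front of the bed
- loupe: bystander: round black stand loupe, 38 mm across, 20 mm high, on the front left of the bed; origin at the centre of its underside
- varnish: bystander: varnish bottle, 30 mm across, 69 mm high, standing at the back of the bed; origin at the centre of its underside
- glue: bystander: glue bottle, 38 mm across, 112 mm high, left of the bed; origin at the centre of its underside
- vial: bystander: vial, 28 mm across, 52 mm high, left of the bed; origin at the centre of its underside
- tin: bystander: closed flat tin 94 x 123 x 43 mm, fixed, in front of the bed on the side where the tray is not; origin at the centre of its underside
Not all that is in view belongs to the job. Leave any pink or purple look-alike of the part that bears stop_grip alone.

How it is judged:
On the way:
1. the stop is off its slot and let go in the tray (x of stop_grip in the frame of tray between -0.05 and 0.05 m and y of stop_grip in the frame of tray between -0.05 and 0.05 m and z of stop_grip in the frame of tray below 0.06 m and contact force between the fingers and anything else below 0.3 N), for 0.2 s.
At the end, for the whole second after the job is handed in: The paper mark's centre is within 4 mm (horizontally) of the bit's point, the sled lies flat on the bed, and the stop lies in the tray (horizontal distance between spot and tip below 0.004 m and angle between spot's own z axis and vertical below 0.06 rad and z of sled_grip in the frame of bed below 0.05 m and x of stop_grip in the frame of tray between -0.05 and 0.05 m and y of stop_grip in the frame of tray between -0.05 and 0.05 m and z of stop_grip in the frame of tray below 0.06 m); the robot touches nothing.
It fails at once if the sled is lifted more than 10 mm off the bed (z of sled_grip in the frame of bed above 0.057 m).
It fails at once if the bit is touched (contact force between bit and anything else above 1 N).
It fails at once if another thing (loupe, varnish bottle, glue bottle, vial) is pushed more than 20 mm or knocked over (distance of any of loupe, varnish, glue, vial from where it was at the start of the episode above 0.02 m or angle between any of loupe, varnish, glue, vial's own z axis and vertical above 0.5 rad).
It also fails if it takes over 58 s, if anything falls off the work surface, if the arm or the gripper's body presses on something with over 40 N, if the wrist force passes 120 N, or if a joint passes its speed limit or range.

### The arm

A 6-joint arm with a two-finger parallel gripper is mounted at the origin on the work surface; the furniture and walls round the work are solid. World frame = base frame: x ahead of the robot, y to its left, z up, the work surface at z = 0. Lengths are in m, angles in rad, forces in N, time in s.
With the tool pointing down it reaches from about 0.325 to 0.775 m from the base axis. Payload 9.3 kg.
Tool frame: the origin (TCP) lies on the centre line of the jaws, within the pads' length; the fingertips stand 14 mm ahead of it and the grasp point (between the pads) lies 5 mm behind it; z points along the fingers, y is the direction in which the jaws open and shut (so a half turn about z gives the same grasp; the last joint's range is limited). The gripper opens to 85 mm and grips with 20 to 120 N. Pads are 22 mm wide; open, the fingers measure 114 mm over their backs; the gripper's body (76 mm by 85 mm) begins 54 mm behind the grasp point. The pads swing forward as they close: fully open they stand 13 mm farther back than shut.
Start: joints at [-1.422, 0.259, 0.021, 1.334, 0, 1.418], TCP at [0.163, -0.525, 0.245] pointing down, gripper open.
Joint ranges: [-3.04, 3.04], [-0.91, 1.82], [-1.04, 1.36], [-1.92, 1.95], [-1.52, 1.45], [-3.14, 3.14]. Speed limits (rad/s): [2.22, 2.22, 2.79, 3.14, 3.14, 3.14].

### API

Orientations are given as a unit quaternion [x, y, z, w].
In Python, from workcell import manip gives the robot as it stands.
- The arm moves only by the shell command python3 -m crank 'ROWS' [FORCE]. ROWS is JSON, a list of rows, each an object with "turn": the turn, a rotation vector about the tool's x, y, z in degrees, a list of three; "delta_pos": the shift along the tool's x, y, z in mm, a list of three; "jaw": the finger opening in mm, from 0 to 85.4. In form: [{"turn": [rx, ry, rz], "delta_pos": [dx, dy, dz], "jaw": jaw}, ...]. A call has 1 to 12 rows; each row shifts and turns the pose as measured when the row begins, along the tool's axes as they then stand; what a row does not reach is not made up. A row lasts 1/10 s, in which the tool goes at most 50 mm and 8.59 degrees, less where a joint would pass 70% of its speed; a pose out of reach is approached as far as the arm can. A call is refused whole if a number of a shift passes 50 or a number of a turn 8.59, either way. A call with a gripper value outside its range is refused whole. The fingers move at their own pace and stop on an object; FORCE is the grip in N (left out, the last holds). Time passes only in rows, so rows that do not move let the fingers close. It gives the time, the measured TCP pose, the force and the opening at its end, in the units of the state.
- manip.read_state(): the state, without advancing time (a new reading comes with each control period).
- manip.get_image(name): name is "side" or "top"; returns a dict with "pixels" (400x640x3 uint8, red, green, blue), "depth" (400x640 float32, m along the optical axis (not along the pixel's ray), 0 where there is no reading), "fx", "fy", "cx", "cy" (pixels), "camera_from_world" (4x4, takes a point from world to camera coordinates). Camera axes: x right, y down, z forward; pixel columns grow to the right and rows downward; lengths in m; the calibration is good to about 2 mm. A picture is of the moment at which its call begins.
- manip.job_done(): hands the job in, once; it reports no verdict.
Trained networks look in the newest picture that a camera, given by its name, has taken for a name from the list of things; names that differ only in an ending like _2 or _b are one class to them, and where a whole thing is asked for, a point or a joint stands for the part that bears it (a point fixed in the world has none). Each returns a list of dicts, best first, with "conf" (0 to 1); they miss things now and then, are a little off and sometimes report something else, mostly with a low value. They report only what shows in the picture. A call takes as long as a camera call. They do not tell look-alikes from the thing itself.
- manip.search_frame(label, camera): "location" ([row, column] in pixels, amid what is visible of it).
- manip.silhouettes(label, camera): "mask" (400x640 bool, what is visible of it) and "location" ([row, column] in pixels, amid what is visible of it).
The state is a dict: "time": time; "qpos": joint angles; "qd": joint speeds; "joint_efforts": joint torques, N m; "tool_pos": TCP position; "orientation": TCP orientation; "force": force on the tool from outside, world axes, zero at the start; "wrist_torque": the same for the moment, N m; "width": finger opening in m.
Only numpy, scipy, OpenCV 4.12 (cv2) and the standard library are available. Lean on these libraries where they do the work, as an engineer would, in place of code of your own. Each camera call takes 0.05 s, during which the arm holds its last target. There are 200 camera calls.

## Working session

There is one attempt and no reset: what is moved stays moved. The work goes in short steps, Python scripts to look and compute and a shell command to move; the robot and the scene stay as the last step left them, time stands still between calls to the robot, and variables do not carry over. Pictures are saved under pics/ and viewed, about 8 in all and at most 12, crops included, and the job is handed in when it is done.

```bash
mkdir -p pics; cat > h.py <<'E'
import numpy as np, cv2, json
from workcell import manip
from scipy.spatial.transform import Rotation as R
def pt(im,r,c,d=None):
    d=im['depth'][int(round(r)),int(round(c))] if d is None else d
    p=np.array([(c-im['cx'])/im['fx']*d,(r-im['cy'])/im['fy']*d,d,1])
    return (np.linalg.inv(im['camera_from_world'])@p)[:3]
def cloud(im,mask=None):
    rr,cc=np.nonzero((im['depth']>0)&(mask if mask is not None else True))
    d=im['depth'][rr,cc]
    p=np.c_[(cc-im['cx'])/im['fx']*d,(rr-im['cy'])/im['fy']*d,d,np.ones(len(d))]
    return (p@np.linalg.inv(im['camera_from_world']).T)[:,:3]
def proj(im,p):
    q=im['camera_from_world']@np.append(p,1); return [q[1]/q[2]*im['fy']+im['cy'],q[0]/q[2]*im['fx']+im['cx']]
def raymeet(im,r,c,z):
    M=np.linalg.inv(im['camera_from_world']);o=M[:3,3];v=M[:3,:3]@np.array([(c-im['cx'])/im['fx'],(r-im['cy'])/im['fy'],1])
    return o+v*(z-o[2])/v[2]
E
cat > a.py <<'E'
from h import *
np.set_printoptions(precision=4,suppress=True)
s=manip.read_state();print({k:np.round(s[k],3) for k in ('time','tool_pos','orientation','width','qpos')})
for n in ('top','side'):
    im=manip.get_image(n); cv2.imwrite(f'pics/{n}0.png',im['pixels'][:,:,::-1])
    M=np.linalg.inv(im['camera_from_world']);print(n,'cam',M[:3,3],'axis',M[:3,2],im['fx'])
    for l in ('bed','slot_end','head','bit','tip','stop_grip','sled_grip','spot','tray','loupe','varnish','glue','vial','tin'):
        for d in manip.search_frame(l,n)[:3]:
            r,c=d['location'];print(l,round(d['conf'],2),np.round([r,c],1),pt(im,r,c))
E
python3 a.py
```

```text
{'time': np.float64(0.0), 'tool_pos': array([ 0.163, -0.525,  0.245]), 'orientation': array([ 0.989,  0.15 ,  0.   , -0.001]), 'width': np.float64(0.085), 'qpos': array([-1.422,  0.259,  0.021,  1.334,  0.   ,  1.418])}
top cam [ 0.4333 -0.0139  1.1234] axis [ 0.1294  0.0309 -0.9911] 391.6505756634905
bed 0.75 [203.6 327.8] [ 0.568  -0.016   0.0227]
slot_end 0.89 [204.5 327.4] [ 0.5659 -0.015   0.0184]
head 0.89 [205.3 329.7] [ 0.5633 -0.0215  0.0219]
stop_grip 0.7 [223.2 337.1] [ 0.5102 -0.0421  0.0609]
stop_grip 0.7 [270.3 294.4] [0.3815 0.0705 0.0568]
stop_grip 0.45 [142.4 392.8] [ 0.7428 -0.1961  0.0432]
sled_grip 0.7 [202.3 379.2] [ 0.5721 -0.1585  0.0404]
spot 0.8 [204.2 382.4] [ 0.5673 -0.1676  0.0381]
spot 0.58 [289.6 419.5] [ 0.3379 -0.2656  0.045 ]
tray 0.76 [280.1 227.9] [0.3472 0.2621 0.0039]
loupe 0.62 [238.1 290.8] [0.468  0.0843 0.0402]
loupe 0.6 [205.8 380.4] [ 0.563  -0.1625  0.0354]
varnish 0.52 [172.5 346.4] [ 0.4333 -0.0139  1.1234]
glue 0.54 [228.2 230.6] [0.4897 0.2432 0.0798]
tin 0.7 [288.3 419.8] [ 0.3411 -0.267   0.0425]
tin 0.65 [204.2 326.3] [ 0.5662 -0.011
[... 313 characters left out ...]
62.1 333.8] [ 0.5588 -0.1634  0.0309]
stop_grip 0.93 [264.  425.7] [ 0.7569 -0.2077  0.0359]
stop_grip 0.74 [218.7 256.2] [0.3878 0.0699 0.0363]
stop_grip 0.66 [238.2 306.3] [ 0.5098 -0.0451  0.0306]
sled_grip 0.91 [261.2 337.1] [ 0.5662 -0.1642  0.033 ]
spot 0.69 [261.7 338.8] [ 0.5689 -0.1702  0.0352]
tray 0.91 [205.4 243.7] [0.3505 0.2009 0.0183]
varnish 0.72 [231.5 365.8] [ 0.6516 -0.0783  0.0564]
varnish 0.43 [237.7 307. ] [ 0.5114 -0.0465  0.0327]
glue 0.75 [188.6 289.3] [0.4885 0.2338 0.0508]
glue 0.15 [239.  333.8] [ 0.5784 -0.048   0.0246]
vial 0.65 [235.1 330.7] [ 0.5747 -0.0227  0.0223]
vial 0.54 [193.8 338.6] [0.6136 0.0864 0.0885]
tin 0.67 [303.2 236.7] [ 0.3514 -0.2985  0.0434]
```

```bash
python3 - <<'E'
import cv2
a=cv2.imread('pics/top0.png')[100:320,190:460];cv2.imwrite('pics/t1.png',cv2.resize(a,None,fx=2.7,fy=2.7,interpolation=cv2.INTER_CUBIC))
a=cv2.imread('pics/side0.png')[110:330,200:470];cv2.imwrite('pics/s1.png',cv2.resize(a,None,fx=2.7,fy=2.7,interpolation=cv2.INTER_CUBIC))
E
```

```text
(no output)
```

View pics/t1.png

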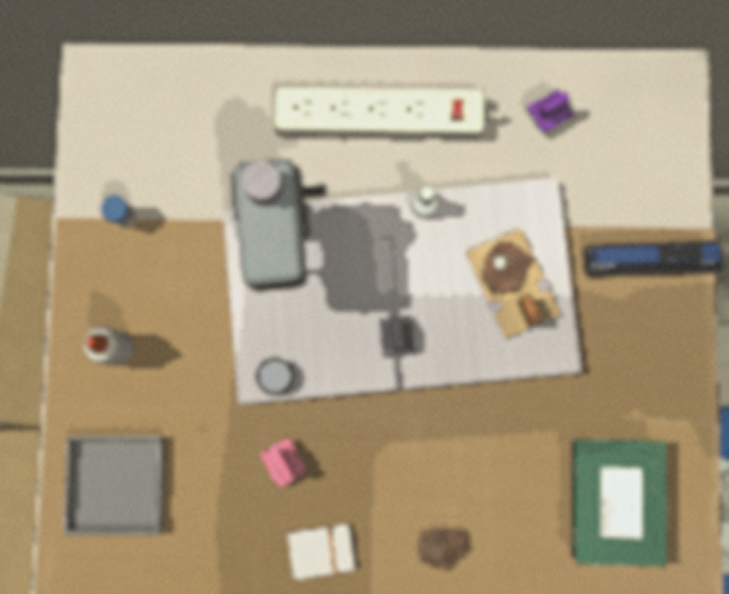

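View pics/s1.png

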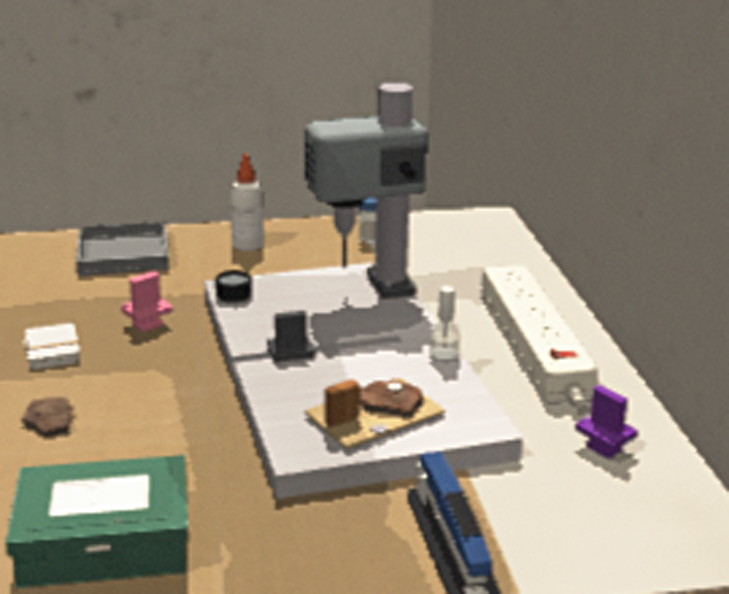

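```bash
cat > b.py <<'E'
from h import *
from scipy.optimize import minimize
np.set_printoptions(precision=4,suppress=True)
def fitbed(P):
    m=(abs(P[:,0]-.57)<.2)&(abs(P[:,1]+.02)<.27)&(P[:,2]<.03)&(P[:,2]>-.01)
    P=P[m];lab=np.where(P[:,2]>.011,1,-1)
    def loss(v):
        c,s=np.cos(v[2]),np.sin(v[2]);d=P[:,:2]-v[:2]
        x=d[:,0]*c+d[:,1]*s;y=-d[:,0]*s+d[:,1]*c
        sd=np.minimum.reduce([x+.1,.105-x,y+.205,.15-y])
        return np.log1p(np.exp(-lab*np.clip(sd,-.02,.02)/.0015)).mean()
    best=min((minimize(loss,[.57,0.01,a],method='Nelder-Mead',options=dict(xatol=1e-5,fatol=1e-8,initial_simplex=[[.57,.01,a],[.59,.01,a],[.57,.03,a],[.57,.01,a+.05]])) for a in (-.15,-.08,0,.08)),key=lambda r:r.fun)
    return best.x,best.fun
def rect(P,lo,hi,c,rad,name):
    m=(P[:,2]>lo)&(P[:,2]<hi)&(np.hypot(P[:,0]-c[0],P[:,1]-c[1])<rad)
    Q=P[m]; r=cv2.minAreaRect((Q[:,:2]*1000).astype(np.float32))
    print(name,m.sum(),'mean',Q.mean(0),'med z',np.median(Q[:,2]),'rect',np.round(r[0],1),np.round(r[1],1),round(r[2],1)); return Q
if __name__=='__main__':
  for n in ('top','side'):
    im=manip.get_image(n);P=cloud(im)
    v,f=fitbed(P);print(n,'bed',v,f)
    c,s=np.cos(v[2]),np.sin(v[2]);B=np.array([[c,-s],[s,c]])
    for k,q in dict(slot_end=(-.1,-.02),tip=(.035,.09),head=(0,.09)).items(): print(k,v[:2]+B@q)
    rect(P,.053,.07,(.51,-.045),.04,'stop top')
    Q=rect(P,.055,.075,(.53,-.18),.045,'handle top')
    rect(P,.027,.075,(.56,-.165),.09,'sled')
    rect(P,.01,.03,(.345,.26),.09,'tray rim')
    rect(P,.03,.05,(.47,.085),.04,'loupe')
    rect(P,.035,.055,(.34,-.27),.1,'tin')
    for l in ('sled_grip','stop_grip','spot','tray'):
      for d in manip.silhouettes(l,n)[:2]:
        Q=cloud(im,d['mask']);print(l,round(d['conf'],2),len(Q),'med',np.median(Q,0) if len(Q) else 0,'z95',np.percentile(Q[:,2],95) if len(Q) else 0)
    g=im['pixels'].astype(int)
    for r,c in ([197,375],) if n=='top' else ():
        sub=g[r-9:r+10,c-9:c+10].min(2); print(sub.max()); w=np.clip(sub-150,0,None); rr,cc=np.mgrid[r-9:r+10,c-9:c+10]
        print('spot',raymeet(im,(w*rr).sum()/w.sum(),(w*cc).sum()/w.sum(),.042))
    if n=='side': print('tip px',raymeet(im,208.5,327.8,.047))
E
python3 b.py
```

```text
top bed [ 0.5536 -0.018   0.1157] 0.414155670800594
slot_end [ 0.4566 -0.0494]
tip [0.578  0.0754]
head [0.5432 0.0714]
stop top 43 mean [ 0.5092 -0.0429  0.0626] med z 0.06258588459016101 rect [509.7 -43.2] [29.8  8.3] 0.4
handle top 52 mean [ 0.5366 -0.1756  0.0641] med z 0.06435163454440729 rect [ 536.3 -176.3] [28.8 11.7] 26.5
sled 833 mean [ 0.5661 -0.1626  0.0355] med z 0.032532759304119585 rect [ 558.5 -159.7] [147.5 154.4] 67.7
tray rim 279 mean [0.3498 0.2477 0.0174] med z 0.01764490778364536 rect [348.9 247.9] [ 99.4 101.8] 1.2
loupe 151 mean [0.4647 0.0819 0.0396] med z 0.03959032146418617 rect [464.2  82.2] [35.7 36.2] 0.6
tin 1550 mean [ 0.3472 -0.2672  0.0427] med z 0.04274886092928276 rect [ 347.5 -268.5] [122.2  92.5] 0.4
sled_grip 0.81 890 med [ 0.5648 -0.1616  0.0318] z95 0.06212366896004134
stop_grip 0.54 138 med [0.3783 0.0692 0.0249] z95 0.05664562670233181
stop_grip 0.53 210 med [ 0.7506 -0.2031  0.0233] z95 0.0565578312313842
spot 0.82 747 med [ 0.5659 -0.1617  0.0328] z95 0.06280097403253643
tray 0.83 1372 med [0.3472 0.2492 0.0055] z95 0.019449852939637538
21
[... 538 characters left out ...]
4 rect [353.9 247. ] [ 99.7 112.5] 1.2
loupe 123 mean [0.4685 0.0773 0.039 ] med z 0.03977807533505484 rect [469.8  80.2] [38.5 37.1] 52.0
tin 1992 mean [ 0.3503 -0.2748  0.0428] med z 0.043147639772034174 rect [ 350.5 -268.4] [ 95.6 123.4] 89.4
sled_grip 0.83 821 med [ 0.5649 -0.1765  0.0356] z95 0.06258931374393262
sled_grip 0.63 2832 med [ 0.3497 -0.2978  0.0424] z95 0.04470283953587321
stop_grip 0.86 377 med [ 0.7542 -0.2096  0.0249] z95 0.055445753559698885
stop_grip 0.84 253 med [ 0.5128 -0.0476  0.0388] z95 0.06286188610621357
spot 0.63 802 med [ 0.5663 -0.1763  0.0356] z95 0.0613128611281252
tray 0.91 573 med [0.3511 0.254  0.0069] z95 0.0186847797679873
tip px [0.5837 0.0845 0.047 ]
```

```bash
python3 - <<'E'
from b import *
for n in ('top','side'):
    im=manip.get_image(n);P=cloud(im);v,f=fitbed(P)
    m=(abs(P[:,0]-.57)<.25)&(abs(P[:,1]+.02)<.27)&(P[:,2]>-.01);Q=P[m]
    c,s=np.cos(v[2]),np.sin(v[2]);d=Q[:,:2]-v[:2];x=d[:,0]*c+d[:,1]*s;y=-d[:,0]*s+d[:,1]*c;z=Q[:,2]
    def prof(u,w,e,sg,lo,hi):
        out=[]
        for a,b in ((lo,(lo+hi)/2),((lo+hi)/2,hi)):
            k=(w>a)&(w<b)&(abs(u-e)<.02); t=(u[k]-e)*sg; zz=z[k]
            if n=='side': pass
            # area-based edge: fraction of bed-high pixels in +-20mm
            fr=(np.abs(zz-.022)<.005).mean(); out.append((k.sum(),round((.5-fr)*40,1),[round(float(np.median(zz[(t>q)&(t<=q+.004)])*1000),0) if ((t>q)&(t<=q+.004)).any() else None for q in np.arange(-.016,.016,.004)]))
        return out
    print(n);
    print('front (+=edge is further in)',prof(x,y,-.1,1,-.19,.04))
    print('right',prof(y,x,-.205,1,-.09,.095))
    print('left',prof(y,x,.15,-1,-.09,0))
    print('back',prof(x,y,.105,-1,-.19,-.04))
    k=(z>.0)&(z<.03)&(abs(x)<.08)&(abs(y+.12)<.05);print('bed z',np.median(z[k]))
E
```

```text
top
front (+=edge is further in) [(np.int64(588), np.float64(-0.7), [1.0, 1.0, 1.0, 3.0, 23.0, 22.0, 23.0, 23.0]), (np.int64(587), np.float64(0.9), [1.0, 1.0, 1.0, 2.0, 22.0, 22.0, 23.0, 22.0])]
right [(np.int64(403), np.float64(-1.3), [1.0, 0.0, 1.0, 3.0, 23.0, 23.0, 23.0, 22.0]), (np.int64(397), np.float64(-2.8), [0.0, 0.0, 0.0, 5.0, 22.0, 23.0, 22.0, 23.0])]
left [(np.int64(208), np.float64(-1.7), [1.0, 1.0, 0.0, 3.0, 23.0, 22.0, 22.0, 23.0]), (np.int64(206), np.float64(-1.2), [3.0, 1.0, 0.0, 3.0, 24.0, 23.0, 24.0, 22.0])]
back [(np.int64(313), np.float64(-1.6), [-0.0, 0.0, -0.0, 1.0, 22.0, 23.0, 22.0, 22.0]), (np.int64(277), np.float64(4.1), [1.0, 1.0, -1.0, 2.0, 22.0, 23.0, 23.0, 24.0])]
bed z 0.022765284283875253
side
front (+=edge is further in) [(np.int64(587), np.float64(1.2), [1.0, 1.0, 2.0, 4.0, 23.0, 23.0, 23.0, 23.0]), (np.int64(443), np.float64(1.8), [1.0, 1.0, 2.0, 3.0, 22.0, 23.0, 23.0, 23.0])]
right [(np.int64(855), np.float64(4.6), [2.0, 1.0, 2.0, 12.0, 13.0, 23.0, 23.0, 23.0]), (np.int64(606), np.float64(1.3), [1.0, 1.0, 1.0, 12.0, 14.0, 23.0, 23.0, 23.0])]
left [(np.int64(7), np.float64(-20.0), [None, None, None, None, 24.0, 22.0, 24.0, 24.0]), (np.int64(46), np.float64(-20.0), [None, None, None, 22.0, 23.0, 23.0, 23.0, 24.0])]
back [(np.int64(196), np.float64(-10.6), [1.0, 1.0, None, 22.0, 23.0, 23.0, 23.0, 23.0]), (np.int64(235), np.float64(6.0), [1.0, None, None, 22.0, 24.0, 25.0, 34.0, 42.0])]
bed z 0.023207002843104785
```

```bash
Z='{"turn":[0,0,-8.5],"delta_pos":[0,0,0],"jaw":85}'; python3 -m crank '[{"turn":[0,0,-8.5],"delta_pos":[0,0,0],"jaw":60},{"turn":[0,0,-8.5],"delta_pos":[0,0,0],"jaw":60},{"turn":[0,0,-8.5],"delta_pos":[0,0,0],"jaw":60},{"turn":[0,0,-8.5],"delta_pos":[0,0,0],"jaw":60},{"turn":[0,0,-8.5],"delta_pos":[0,0,0],"jaw":60},{"turn":[0,0,-8.5],"delta_pos":[0,0,0],"jaw":60},{"turn":[0,0,-8.5],"delta_pos":[0,0,0],"jaw":60},{"turn":[0,0,-8.5],"delta_pos":[0,0,0],"jaw":60},{"turn":[0,0,-8.5],"delta_pos":[0,0,0],"jaw":60},{"turn":[0,0,-8.5],"delta_pos":[0,0,0],"jaw":60}]'
python3 -m crank '[{"turn":[0,0,-8.5],"delta_pos":[0,0,0],"jaw":60},{"turn":[0,0,-8.5],"delta_pos":[0,0,0],"jaw":60},{"turn":[0,0,-8.5],"delta_pos":[0,0,0],"jaw":60},{"turn":[0,0,-8.5],"delta_pos":[0,0,0],"jaw":60},{"turn":[0,0,-8.5],"delta_pos":[0,0,0],"jaw":60},{"turn":[0,0,-8.5],"delta_pos":[0,0,0],"jaw":60},{"turn":[0,0,-8.5],"delta_pos":[0,0,0],"jaw":60},{"turn":[0,0,-8.5],"delta_pos":[0,0,0],"jaw":60},{"turn":[0,0,-8.5],"delta_pos":[0,0,0],"jaw":60}]'
cat > to.py <<'E'
# usage: to.py x y z yawdeg tilt : remaining shift in tool axes (mm) and rotvec (deg); tilt>0 leans gripper body to -x' (front)
from h import *; import sys
np.set_printoptions(precision=2,suppress=True)
a=list(map(float,sys.argv[1:]));s=manip.read_state();T=R.from_quat(s['orientation'])
yaw=a[3];tilt=a[4] if len(a)>4 else 0
G=R.from_euler('z',yaw,degrees=True)*R.from_euler('y',-tilt,degrees=True)*R.from_quat([0,0,1,0])*R.from_quat([1,0,0,0])
# G: z down, tool x = -heading (flipped), leaned
print('shift',T.inv().apply(np.array(a[:3])-s['tool_pos'])*1000,'turn',(T.inv()*G).as_rotvec(degrees=True),'pos',s['tool_pos']*1000,'w',s['width']*1000,'F',s['force'],'t',s['time'],'q',s['qpos'],'toolz',T.apply([0,0,1]))
E
python3 to.py .511 -.043 .15 6.6
```

```text
time: 3.1
tool_pos: [0.1635, -0.5252, 0.2453]
orientation: [0.619, 0.785, -0.0, 0.0]
force: [-0.4, 0.4, -0.5]
width: 0.0602
time: 4.0
tool_pos: [0.1635, -0.5251, 0.2453]
orientation: [-0.007, 1.0, -0.0, -0.0]
force: [0.5, -0.8, 0.1]
width: 0.0604
shift [-354.16  477.29   95.26] turn [-0.   -0.   -5.81] pos [ 163.48 -525.14  245.29] w 60.44393338800189 F [ 0.51 -0.78  0.13] t 4.0 q [-1.42  0.26  0.02  1.33 -0.   -1.44] toolz [-0. -0. -1.]
```

```bash
python3 -m crank '[{"turn":[0,0,-5.8],"delta_pos":[0,0,0],"jaw":60},{"turn":[0,0,0],"delta_pos":[-33,36,0],"jaw":60},{"turn":[0,0,0],"delta_pos":[-33,36,0],"jaw":60},{"turn":[0,0,0],"delta_pos":[-33,36,0],"jaw":60},{"turn":[0,0,0],"delta_pos":[-33,36,0],"jaw":60},{"turn":[0,0,0],"delta_pos":[-33,36,0],"jaw":60},{"turn":[0,0,0],"delta_pos":[-33,36,0],"jaw":60},{"turn":[0,0,0],"delta_pos":[-33,36,0],"jaw":60},{"turn":[0,0,0],"delta_pos":[-33,36,0],"jaw":60},{"turn":[0,0,0],"delta_pos":[-33,36,0],"jaw":60},{"turn":[0,0,0],"delta_pos":[-33,36,0],"jaw":60},{"turn":[0,0,0],"delta_pos":[-33,36,0],"jaw":60}]'
python3 to.py .511 -.043 .05 6.6
```

```text
time: 5.2
tool_pos: [0.4798, -0.0803, 0.2451]
orientation: [-0.057, 0.998, -0.002, 0.002]
force: [0.5, -0.3, -1.3]
width: 0.0601
shift [-34.52  34.16 195.15] turn [-0.19  0.21 -0.03] pos [479.85 -80.31 245.14] w 60.08695863020138 F [ 0.47 -0.35 -1.28] t 5.2 q [-0.34  0.15 -0.12  1.3  -0.   -0.45] toolz [ 0. -0. -1.]
```

```bash
python3 -m crank '[{"turn":[0,0,0],"delta_pos":[-34,34,0],"jaw":45},{"turn":[0,0,0],"delta_pos":[0,0,45],"jaw":45},{"turn":[0,0,0],"delta_pos":[0,0,45],"jaw":45},{"turn":[0,0,0],"delta_pos":[0,0,20],"jaw":45},{"turn":[0,0,0],"delta_pos":[0,0,0],"jaw":45}]'
python3 to.py .511 -.043 .05 6.6
```

```text
time: 5.7
tool_pos: [0.5162, -0.0342, 0.1332]
orientation: [-0.063, 0.998, -0.002, 0.005]
force: [-0.7, 0.7, 1.3]
width: 0.0453
shift [ 7.05 -7.74 83.13] turn [-0.26  0.57  0.62] pos [516.15 -34.16 133.16] w 45.287317301075454 F [-0.75  0.75  1.25] t 5.7 q [-0.23  0.26 -0.28  1.03 -0.   -0.35] toolz [ 0.01 -0.   -1.  ]
```

```bash
python3 -m crank '[{"turn":[-0.3,0.6,0.6],"delta_pos":[7,-8,0],"jaw":45},{"turn":[0,0,0],"delta_pos":[0,0,30],"jaw":45},{"turn":[0,0,0],"delta_pos":[0,0,25],"jaw":45},{"turn":[0,0,0],"delta_pos":[0,0,0],"jaw":45}]'
python3 to.py .511 -.043 .05 6.6
```

```text
time: 6.1
tool_pos: [0.5119, -0.0462, 0.0823]
orientation: [-0.056, 0.998, -0.001, 0.002]
force: [-0.8, -1.0, -0.2]
width: 0.0452
shift [ 0.68  3.31 32.27] turn [-0.09  0.25 -0.16] pos [511.9  -46.18  82.27] w 45.24375200743378 F [-0.81 -1.04 -0.16] t 6.1 q [-0.25  0.3  -0.36  0.91  0.   -0.37] toolz [ 0. -0. -1.]
```

```bash
python3 -m crank '[{"turn":[0,0.2,-0.2],"delta_pos":[1,3,12],"jaw":45},{"turn":[0,0,0],"delta_pos":[0,0,14],"jaw":45},{"turn":[0,0,0],"delta_pos":[0,0,6],"jaw":45},{"turn":[0,0,0],"delta_pos":[0,0,0],"jaw":30}]'
python3 to.py .511 -.043 .05 6.6
```

```text
time: 6.5
tool_pos: [0.5131, -0.0454, 0.0543]
orientation: [-0.057, 0.998, -0.002, 0.004]
force: [-0.5, 0.5, 0.4]
width: 0.0316
shift [1.87 2.6  4.23] turn [-0.24  0.4  -0.08] pos [513.12 -45.36  54.25] w 31.64182012290794 F [-0.46  0.5   0.41] t 6.5 q [-0.25  0.33 -0.4   0.83 -0.   -0.36] toolz [ 0.01 -0.   -1.  ]
```

```bash
python3 -m crank '[{"turn":[0,0,0],"delta_pos":[0,0,0],"jaw":14},{"turn":[0,0,0],"delta_pos":[0,0,0],"jaw":5},{"turn":[0,0,0],"delta_pos":[0,0,0],"jaw":5},{"turn":[0,0,0],"delta_pos":[0,0,0],"jaw":5},{"turn":[0,0,0],"delta_pos":[0,0,0],"jaw":5}]' 30
python3 to.py .511 -.043 .05 6.6
```

```text
time: 7.0
tool_pos: [0.5136, -0.0446, 0.0563]
orientation: [-0.057, 0.998, -0.001, 0.004]
force: [0.4, 0.2, -1.3]
width: 0.0092
shift [2.44 1.93 6.31] turn [-0.17  0.51 -0.03] pos [513.59 -44.62  56.33] w 9.244272243393633 F [ 0.38  0.25 -1.3 ] t 7.0 q [-0.25  0.33 -0.4   0.84  0.   -0.36] toolz [ 0.01 -0.   -1.  ]
```

```bash
python3 -m crank '[{"turn":[0,0,0],"delta_pos":[6,0,0],"jaw":5},{"turn":[0,0,0],"delta_pos":[10,0,0],"jaw":5},{"turn":[0,0,0],"delta_pos":[12,0,0],"jaw":5},{"turn":[0,0,0],"delta_pos":[12,0,0],"jaw":5}]' 50
python3 to.py .424 -.0535 .0563 6.6
```

```text
time: 7.4
tool_pos: [0.4721, -0.0493, 0.056]
orientation: [-0.058, 0.998, -0.001, 0.005]
force: [1.2, 0.8, -1.7]
width: 0.0088
shift [48.26  1.39 -0.79] turn [-0.18  0.58  0.02] pos [472.11 -49.32  56.  ] w 8.775729881766456 F [ 1.21  0.79 -1.67] t 7.4 q [-0.28  0.27 -0.49  0.8   0.   -0.4 ] toolz [ 0.01 -0.   -1.  ]
```

```bash
python3 -m crank '[{"turn":[0,0,0],"delta_pos":[12,0,0],"jaw":5},{"turn":[0,0,0],"delta_pos":[12,0,0],"jaw":5},{"turn":[0,0,0],"delta_pos":[12,0,0],"jaw":5},{"turn":[0,0,0],"delta_pos":[10,0,0],"jaw":5},{"turn":[0,0,0],"delta_pos":[0,0,0],"jaw":5}]'
python3 to.py .351 .2475 .15 6.6
python3 - <<'E'
from h import *
im=manip.get_image('side');a=im['pixels'][130:290,200:400,::-1];cv2.imwrite('pics/s2.png',cv2.resize(a,None,fx=3,fy=3,interpolation=cv2.INTER_CUBIC))
E
```

```text
time: 7.9
tool_pos: [0.419, -0.0555, 0.0557]
orientation: [-0.057, 0.998, -0.002, 0.004]
force: [0.8, 0.5, -1.2]
width: 0.0089
shift [ 32.36 308.37 -95.87] turn [-0.24  0.49 -0.07] pos [419.04 -55.5   55.72] w 8.857989151879778 F [ 0.77  0.52 -1.23] t 7.9 q [-0.33  0.19 -0.6   0.77 -0.   -0.44] toolz [ 0.01 -0.   -1.  ]
```

View pics/s2.png

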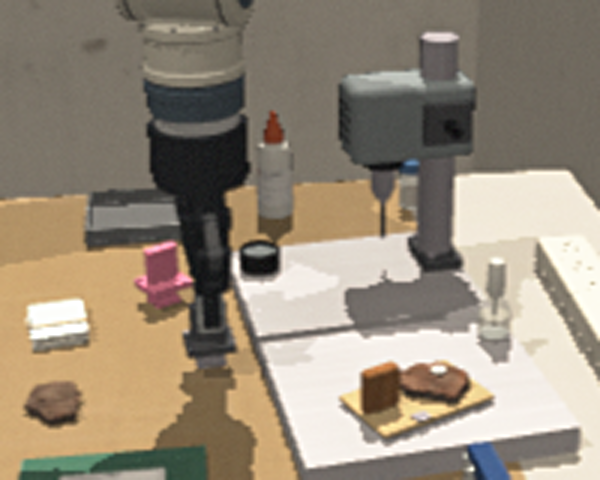

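```bash
python3 -m crank '[{"turn":[0,0,0],"delta_pos":[0,0,-20],"jaw":5},{"turn":[0,0,0],"delta_pos":[0,0,-40],"jaw":5},{"turn":[0,0,0],"delta_pos":[0,0,-36],"jaw":5},{"turn":[0,0,0],"delta_pos":[2,20,0],"jaw":5},{"turn":[0,0,0],"delta_pos":[4,40,0],"jaw":5},{"turn":[0,0,0],"delta_pos":[4,40,0],"jaw":5},{"turn":[0,0,0],"delta_pos":[4,40,0],"jaw":5},{"turn":[0,0,0],"delta_pos":[4,40,0],"jaw":5},{"turn":[0,0,0],"delta_pos":[4,40,0],"jaw":5},{"turn":[0,0,0],"delta_pos":[4,40,0],"jaw":5},{"turn":[0,0,0],"delta_pos":[3,25,0],"jaw":5},{"turn":[0,0,0],"delta_pos":[0,0,0],"jaw":5}]'
python3 to.py .351 .2475 .08 6.6
```

```text
time: 9.15
tool_pos: [0.364, 0.2349, 0.1563]
orientation: [-0.055, 0.998, -0.002, 0.01]
force: [-0.5, 0.1, -0.9]
width: 0.0086
shift [13.11 14.31 75.97] turn [-0.27  1.17 -0.35] pos [364.   234.88 156.29] w 8.61510421909149 F [-0.49  0.11 -0.9 ] t 9.15 q [ 0.39  0.1  -0.42  1.04 -0.01  0.28] toolz [ 0.02 -0.   -1.  ]
```

```bash
python3 -m crank '[{"turn":[0,1,0],"delta_pos":[13,14,0],"jaw":5},{"turn":[0,0,0],"delta_pos":[0,0,35],"jaw":5},{"turn":[0,0,0],"delta_pos":[0,0,35],"jaw":5},{"turn":[0,0,0],"delta_pos":[0,0,0],"jaw":5}]'
python3 to.py .351 .2475 .053 6.6
```

```text
time: 9.55
tool_pos: [0.3519, 0.2491, 0.0854]
orientation: [-0.056, 0.998, -0.002, 0.004]
force: [-0.9, -0.2, -0.4]
width: 0.0087
shift [ 1.26 -1.34 32.38] turn [-0.21  0.41 -0.17] pos [351.85 249.07  85.39] w 8.687914534922983 F [-0.89 -0.18 -0.4 ] t 9.55 q [ 0.42  0.17 -0.54  0.86 -0.01  0.31] toolz [ 0.01 -0.   -1.  ]
```

```bash
python3 -m crank '[{"turn":[0,0,0],"delta_pos":[0,0,15],"jaw":5},{"turn":[0,0,0],"delta_pos":[0,0,11],"jaw":5},{"turn":[0,0,0],"delta_pos":[0,0,4],"jaw":5},{"turn":[0,0,0],"delta_pos":[0,0,2],"jaw":5},{"turn":[0,0,0],"delta_pos":[0,0,1],"jaw":5}]'; python3 to.py .351 .2475 .053 6.6
```

```text
time: 10.05
tool_pos: [0.3557, 0.249, 0.0553]
orientation: [-0.055, 0.998, -0.001, 0.006]
force: [-0.3, 0.5, -1.0]
width: 0.0087
shift [ 4.81 -0.93  2.24] turn [-0.17  0.63 -0.28] pos [355.66 248.95  55.29] w 8.700535333039976 F [-0.34  0.5  -1.01] t 10.05 q [ 0.42  0.21 -0.58  0.77 -0.01  0.31] toolz [ 0.01 -0.   -1.  ]
```

```bash
python3 -m crank '[{"turn":[0,0,0],"delta_pos":[2,0,4],"jaw":5},{"turn":[0,0,0],"delta_pos":[1,0,4],"jaw":5},{"turn":[0,0,0],"delta_pos":[0,0,3],"jaw":5}]'; python3 to.py .351 .2475 .053 6.6
```

```text
time: 10.35
tool_pos: [0.3556, 0.2499, 0.0499]
orientation: [-0.055, 0.998, 0.0, 0.01]
force: [-11.4, -9.1, 56.4]
width: 0.0088
shift [ 4.8  -1.84 -3.16] turn [-0.02  1.18 -0.27] pos [355.63 249.86  49.94] w 8.750527513972235 F [-11.37  -9.08  56.42] t 10.35 q [ 0.42  0.21 -0.6   0.75 -0.01  0.31] toolz [ 0.02  0.   -1.  ]
```

Touched down (56 N); back off 2 mm, then open gently and rise.

```bash
python3 -m crank '[{"turn":[0,0,0],"delta_pos":[0,0,-2],"jaw":5},{"turn":[0,0,0],"delta_pos":[0,0,0],"jaw":20},{"turn":[0,0,0],"delta_pos":[0,0,0],"jaw":30},{"turn":[0,0,0],"delta_pos":[0,0,0],"jaw":30},{"turn":[0,0,0],"delta_pos":[0,0,0],"jaw":30},{"turn":[0,0,0],"delta_pos":[0,0,0],"jaw":30},{"turn":[0,0,0],"delta_pos":[0,0,-20],"jaw":30},{"turn":[0,0,0],"delta_pos":[0,0,-45],"jaw":40},{"turn":[0,0,0],"delta_pos":[0,0,-45],"jaw":40},{"turn":[0,0,0],"delta_pos":[0,0,-30],"jaw":40}]'; python3 to.py .42 -.1 .19 27
python3 - <<'E'
from h import *
im=manip.get_image('side');a=im['pixels'][130:290,200:400,::-1];cv2.imwrite('pics/s3.png',cv2.resize(a,None,fx=3,fy=3,interpolation=cv2.INTER_CUBIC))
E
```

```text
time: 11.35
tool_pos: [0.35, 0.2485, 0.1928]
orientation: [-0.055, 0.998, -0.001, 0.006]
force: [0.4, 0.3, -0.7]
width: 0.0399
shift [ -31.1  -354.06    4.28] turn [ -0.29   0.66 -20.67] pos [350.   248.48 192.84] w 39.936217998406995 F [ 0.43  0.26 -0.67] t 11.35 q [ 0.43  0.07 -0.35  1.14 -0.01  0.32] toolz [ 0.01 -0.   -1.  ]
```

View pics/s3.png

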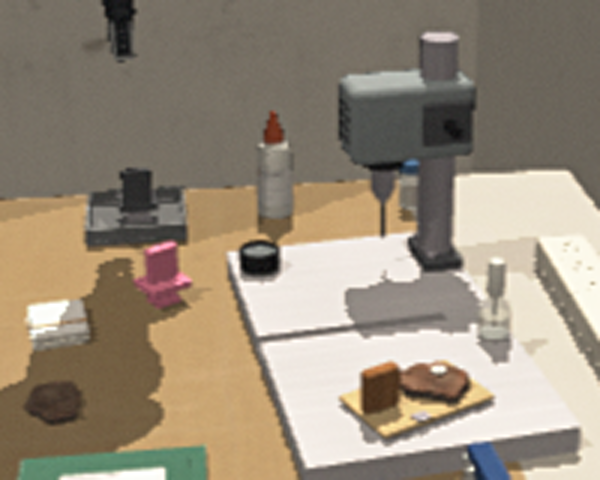

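```bash
cat > c.py <<'E'
from b import *
from scipy.ndimage import label
def sled(n,c0,show=True):
    im=manip.get_image(n);P=cloud(im)
    Q=rect(P,.056,.075,c0,.045,'handle '+n)
    ms=[d for d in manip.silhouettes('sled_grip',n) if d['conf']>.5]
    for d in ms[:1]:
        Q=cloud(im,d['mask']);k=(Q[:,2]>.026)&(np.hypot(Q[:,0]-c0[0],Q[:,1]-c0[1])<.12)
        Q=Q[k&(Q[:,2]<.034)];r=cv2.minAreaRect((Q[:,:2]*1000).astype(np.float32));print('plate',len(Q),np.round(r[0],1),np.round(r[1],1),round(r[2],1))
    g=im['pixels'].astype(int);w=(g.min(2)>165)
    hsp=[raymeet(im,r,c,.042) for r,c in np.argwhere(w)]
    lab,k=label(w)
    for i in range(1,k+1):
        rc=np.argwhere(lab==i)
        if 4<=len(rc)<=60:
            p=raymeet(im,*rc.mean(0),.042)
            if np.hypot(p[0]-c0[0],p[1]-c0[1])<.09: print('white blob',n,len(rc),rc.mean(0),p,'depthz',pt(im,*rc.mean(0))[2])
    return im
if __name__=='__main__':
    for n in ('top','side'): sled(n,(.538,-.1765))
E
python3 c.py
```

```text
handle top 51 mean [ 0.5366 -0.1757  0.0638] med z 0.06406317052025434 rect [ 536.3 -176.4] [28.8 12.5] 27.6
plate 472 [ 567.  -162.3] [99.5 64.1] 25.1
white blob top 9 [196.8889 374.6667] [ 0.5868 -0.1457  0.042 ] depthz 0.04375256777247416
handle side 81 mean [ 0.5399 -0.179   0.0622] med z 0.06290859350166705 rect [ 540.5 -176.2] [30.4 14.5] 22.4
plate 349 [ 570.1 -163.9] [101.9  64.3] 25.9
white blob side 9 [252.5556 345.7778] [ 0.5895 -0.1449  0.042 ] depthz 0.04287766998752879
white blob side 14 [267.8571 340.2143] [ 0.5655 -0.2054  0.042 ] depthz 0.032802114071339594
```

```bash
python3 -m crank '[{"turn":[0,0,0],"delta_pos":[-4,-44,0],"jaw":50},{"turn":[0,0,0],"delta_pos":[-4,-44,0],"jaw":50},{"turn":[0,0,0],"delta_pos":[-4,-44,0],"jaw":50},{"turn":[0,0,0],"delta_pos":[-4,-44,0],"jaw":50},{"turn":[0,0,0],"delta_pos":[-4,-44,0],"jaw":50},{"turn":[0,0,0],"delta_pos":[-4,-44,0],"jaw":50},{"turn":[0,0,0],"delta_pos":[-4,-44,0],"jaw":50},{"turn":[0,0,0],"delta_pos":[-4,-40,0],"jaw":50}]'; python3 to.py .494 -.197 .16 25.4 35
```

```text
time: 12.4
tool_pos: [0.4168, -0.101, 0.1785]
orientation: [-0.061, 0.998, 0.0, -0.004]
force: [0.0, -0.0, 0.0]
width: 0.0499
shift [ -64.99 -104.72   17.74] turn [ -5.45 -35.18 -17.85] pos [ 416.83 -101.03  178.46] w 49.93429749396743 F [ 0.02 -0.02  0.01] t 12.4 q [-0.43  0.09 -0.36  1.12 -0.   -0.55] toolz [-0.01  0.   -1.  ]
```

```bash
python3 -m crank '[{"turn":[-1.1,-7,-3.6],"delta_pos":[0,0,0],"jaw":50},{"turn":[-1.1,-7,-3.6],"delta_pos":[0,0,0],"jaw":50},{"turn":[-1.1,-7,-3.6],"delta_pos":[0,0,0],"jaw":50},{"turn":[-1.1,-7,-3.6],"delta_pos":[0,0,0],"jaw":50},{"turn":[-1.1,-7,-3.6],"delta_pos":[0,0,0],"jaw":50},{"turn":[0,0,0],"delta_pos":[0,0,0],"jaw":50}]'; python3 to.py .494 -.197 .127 25.4 35
```

```text
time: 13.0
tool_pos: [0.4158, -0.1047, 0.1681]
orientation: [-0.211, 0.928, 0.071, 0.297]
force: [-1.1, 0.3, -0.2]
width: 0.05
shift [  -1.16 -117.41   50.36] turn [0.54 0.61 0.09] pos [ 415.79 -104.7   168.06] w 49.97319356250527 F [-1.08  0.26 -0.2 ] t 13.0 q [-0.84 -0.08 -0.72  0.74  0.6  -1.23] toolz [ 0.52  0.26 -0.81]
```

```bash
python3 -m crank '[{"turn":[0.5,0.6,0],"delta_pos":[0,-30,5],"jaw":45},{"turn":[0,0,0],"delta_pos":[0,-40,15],"jaw":45},{"turn":[0,0,0],"delta_pos":[0,-35,20],"jaw":45},{"turn":[0,0,0],"delta_pos":[0,-12,10],"jaw":45},{"turn":[0,0,0],"delta_pos":[0,0,0],"jaw":45}]'; python3 to.py .5406 -.1753 .053 25.4 35
```

```text
time: 13.5
tool_pos: [0.4928, -0.2009, 0.1196]
orientation: [-0.203, 0.935, 0.068, 0.284]
force: [-0.1, 1.0, -0.2]
width: 0.0445
shift [-7.67  2.54 85.5 ] turn [ 0.14 -1.06 -0.88] pos [ 492.83 -200.91  119.62] w 44.499220375467694 F [-0.09  1.03 -0.16] t 13.5 q [-0.84  0.18 -0.57  0.64  0.57 -1.22] toolz [ 0.5   0.24 -0.83]
```

```bash
python3 -m crank '[{"turn":[0,-1,-0.8],"delta_pos":[-7,2.5,10],"jaw":40},{"turn":[0,0,0],"delta_pos":[0,0,25],"jaw":40},{"turn":[0,0,0],"delta_pos":[0,0,15],"jaw":40},{"turn":[0,0,0],"delta_pos":[0,0,0],"jaw":40}]'; python3 to.py .5406 -.1753 .053 25.4 35
```

```text
time: 13.9
tool_pos: [0.5224, -0.1798, 0.0796]
orientation: [-0.207, 0.933, 0.069, 0.287]
force: [-0.1, 0.5, 0.2]
width: 0.0399
shift [-0.18 -3.95 32.36] turn [ 0.38 -0.61 -0.45] pos [ 522.37 -179.83   79.64] w 39.93566974461077 F [-0.14  0.47  0.22] t 13.9 q [-0.77  0.25 -0.62  0.48  0.56 -1.14] toolz [ 0.51  0.25 -0.83]
```

```bash
python3 -m crank '[{"turn":[0.3,-0.6,-0.4],"delta_pos":[0,-4,8],"jaw":40},{"turn":[0,0,0],"delta_pos":[0,0,14],"jaw":40},{"turn":[0,0,0],"delta_pos":[0,0,4],"jaw":35},{"turn":[0,0,0],"delta_pos":[0,0,0],"jaw":30}]'; python3 to.py .5406 -.1753 .053 25.4 35
```

```text
time: 14.3
tool_pos: [0.5364, -0.1745, 0.0594]
orientation: [-0.209, 0.931, 0.067, 0.291]
force: [-0.2, 0.0, 0.9]
width: 0.03
shift [ 0.82 -2.59  7.21] turn [ 0.17 -0.29 -0.11] pos [ 536.39 -174.46   59.4 ] w 29.996888977371825 F [-0.23  0.02  0.95] t 14.3 q [-0.74  0.29 -0.64  0.39  0.56 -1.11] toolz [ 0.51  0.25 -0.82]
```

```bash
python3 -m crank '[{"turn":[0,0,0],"delta_pos":[1,-3,4],"jaw":24},{"turn":[0,0,0],"delta_pos":[0,0,3],"jaw":24},{"turn":[0,0,0],"delta_pos":[0,0,1],"jaw":20}]'; python3 to.py .5406 -.1753 .054 25.4 35; python3 - <<'E'
from h import *
im=manip.get_image('side');a=im['pixels'][200:300,270:400,::-1];cv2.imwrite('pics/s4.png',cv2.resize(a,None,fx=5,fy=5,interpolation=cv2.INTER_CUBIC))
E
```

```text
time: 14.6
tool_pos: [0.5412, -0.176, 0.0535]
orientation: [-0.209, 0.931, 0.066, 0.291]
force: [0.3, 0.4, -0.3]
width: 0.0199
shift [-0.13  0.91 -0.51] turn [ 0.07 -0.3  -0.09] pos [ 541.15 -176.04   53.5 ] w 19.907875814229552 F [ 0.27  0.42 -0.34] t 14.6 q [-0.73  0.3  -0.64  0.38  0.55 -1.1 ] toolz [ 0.51  0.25 -0.82]
```

View pics/s4.png

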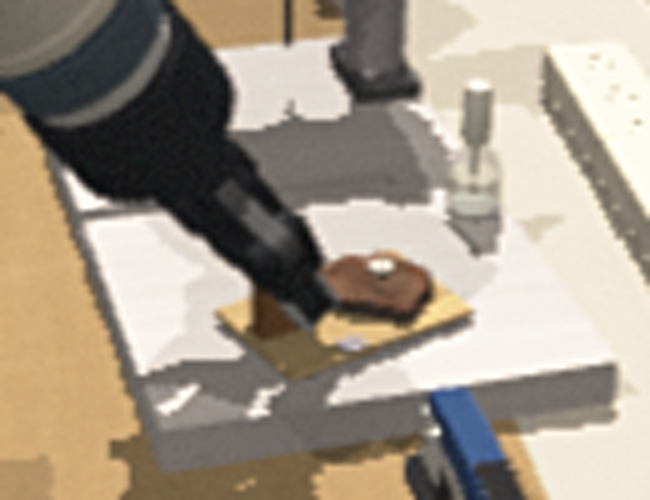

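```bash
python3 -m crank '[{"turn":[0,0,0],"delta_pos":[1,0,0],"jaw":14},{"turn":[0,0,0],"delta_pos":[0,0,0],"jaw":8},{"turn":[0,0,0],"delta_pos":[0,0,0],"jaw":8},{"turn":[0,0,0],"delta_pos":[0,0,0],"jaw":8}]' 30; python3 to.py .5406 -.1753 .054 6.6 35
```

```text
time: 15.05
tool_pos: [0.5402, -0.1766, 0.053]
orientation: [-0.209, 0.931, 0.066, 0.291]
force: [0.9, -0.0, -0.4]
width: 0.0115
shift [-1.35  1.01 -0.29] turn [10.81 -0.32 15.32] pos [ 540.18 -176.62   52.99] w 11.49412244184022 F [ 0.93 -0.03 -0.39] t 15.05 q [-0.74  0.3  -0.64  0.38  0.55 -1.1 ] toolz [ 0.51  0.25 -0.82]
```

```bash
python3 -m crank '[{"turn":[2.7,0,3.8],"delta_pos":[0,0,0],"jaw":8},{"turn":[2.7,0,3.8],"delta_pos":[0,0,0],"jaw":8},{"turn":[2.7,0,3.8],"delta_pos":[0,0,0],"jaw":8},{"turn":[2.7,0,3.8],"delta_pos":[0,0,0],"jaw":8},{"turn":[0,0,0],"delta_pos":[0,0,0],"jaw":8}]' 40; python3 to.py .5252 .0616 .053 6.6 35
```

```text
time: 15.55
tool_pos: [0.54, -0.1773, 0.0531]
orientation: [-0.05, 0.953, 0.015, 0.298]
force: [0.3, -0.4, -1.4]
width: 0.0114
shift [ -8.37 239.19   5.49] turn [-0.44 -0.27 -0.5 ] pos [ 539.99 -177.34   53.06] w 11.393561037315083 F [ 0.31 -0.39 -1.4 ] t 15.55 q [-0.67  0.23 -0.77  0.1   0.41 -0.67] toolz [ 0.57  0.06 -0.82]
```

```bash
python3 -m crank '[{"turn":[-0.4,0,-0.4],"delta_pos":[0,12,0],"jaw":8},{"turn":[0,0,0],"delta_pos":[0,18,0],"jaw":8},{"turn":[0,0,0],"delta_pos":[0,20,0],"jaw":8},{"turn":[0,0,0],"delta_pos":[0,20,0],"jaw":8},{"turn":[0,0,0],"delta_pos":[0,15,0],"jaw":8}]'; python3 to.py .5252 .0616 .053 6.6 35
```

```text
time: 16.05
tool_pos: [0.5303, -0.0908, 0.053]
orientation: [-0.059, 0.953, 0.018, 0.298]
force: [0.6, -0.6, -1.4]
width: 0.0114
shift [-11.3  151.83   7.78] turn [ 0.25 -0.31  0.4 ] pos [530.28 -90.76  53.02] w 11.361782789300126 F [ 0.63 -0.56 -1.44] t 16.05 q [-0.51  0.18 -0.87  0.01  0.34 -0.54] toolz [ 0.56  0.07 -0.82]
```

```bash
python3 -m crank '[{"turn":[0.2,-0.3,0.3],"delta_pos":[-1,15,0.7],"jaw":8},{"turn":[0,0,0],"delta_pos":[-1,20,0.7],"jaw":8},{"turn":[0,0,0],"delta_pos":[-1,20,0.7],"jaw":8},{"turn":[0,0,0],"delta_pos":[-1,20,0.7],"jaw":8},{"turn":[0,0,0],"delta_pos":[-1,20,0.7],"jaw":8},{"turn":[0,0,0],"delta_pos":[-1,12,0.7],"jaw":8},{"turn":[0,0,0],"delta_pos":[0,0,0],"jaw":8}]'; python3 to.py .5252 .0616 .053 6.6 35;  python3 - <<'E'
from h import *
im=manip.get_image('side');a=im['pixels'][170:270,270:400,::-1];cv2.imwrite('pics/s5.png',cv2.resize(a,None,fx=5,fy=5,interpolation=cv2.INTER_CUBIC))
E
```

```text
time: 16.75
tool_pos: [0.5234, 0.0241, 0.053]
orientation: [-0.065, 0.952, 0.02, 0.299]
force: [-0.1, 0.0, -0.0]
width: 0.011
shift [-5.66 36.91  3.86] turn [ 0.64 -0.15  1.04] pos [523.43  24.1   52.98] w 10.963502483117278 F [-0.08  0.02 -0.01] t 16.75 q [-0.22  0.15 -0.93 -0.09  0.2  -0.3 ] toolz [ 0.57  0.08 -0.82]
```

View pics/s5.png

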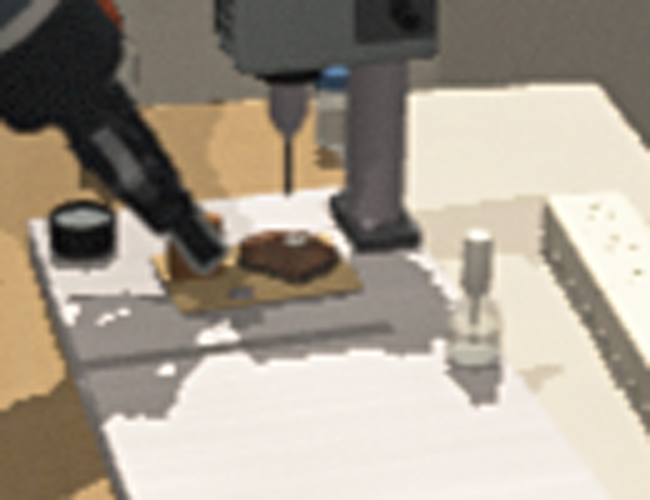

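```bash
python3 -m crank '[{"turn":[0.6,-0.1,1],"delta_pos":[-1,10,0.7],"jaw":8},{"turn":[0,0,0],"delta_pos":[-1,11,0.7],"jaw":8},{"turn":[0,0,0],"delta_pos":[-1,8,0.7],"jaw":8},{"turn":[0,0,0],"delta_pos":[-1,4,0.7],"jaw":8},{"turn":[0,0,0],"delta_pos":[-0.5,0,0.3],"jaw":8}]'; python3 to.py .5252 .0616 .053 6.6 35
```

```text
time: 17.3
tool_pos: [0.5256, 0.0572, 0.0529]
orientation: [-0.057, 0.952, 0.017, 0.299]
force: [-2.4, -0.6, 1.0]
width: 0.0113
shift [-0.11  4.47 -0.01] turn [ 0.05 -0.12  0.19] pos [525.64  57.15  52.93] w 11.295072614293971 F [-2.43 -0.55  1.04] t 17.3 q [-0.12  0.15 -0.93 -0.11  0.14 -0.2 ] toolz [ 0.57  0.07 -0.82]
```

```bash
python3 -m crank '[{"turn":[0,0,0],"delta_pos":[0,4,0],"jaw":8},{"turn":[0,0,0],"delta_pos":[0,1,0],"jaw":8},{"turn":[0,0,0],"delta_pos":[0,0,0],"jaw":8}]'; python3 to.py .5252 .0616 .053 6.6 35
python3 - <<'E'
from h import *
im=manip.get_image('side');np.save('side6.npy',im['pixels']);a=im['pixels'][195:225,305:350,::-1];cv2.imwrite('pics/s6.png',cv2.resize(a,None,fx=16,fy=16,interpolation=cv2.INTER_NEAREST))
g=im['pixels'].astype(int).sum(2)//3
print('cols',range(322,336));
for r in range(202,219): print(r,g[r,322:336])
t=np.array([.5815,.0763,.047]);print('px tip bedfit',proj(im,t),'spot tgt',proj(im,t-[0,0,.005]),'+5mm y',proj(im,t+[0,.005,-.005]))
E
```

```text
time: 17.6
tool_pos: [0.5254, 0.0621, 0.053]
orientation: [-0.057, 0.952, 0.017, 0.299]
force: [0.4, -0.1, 0.7]
width: 0.0113
shift [ 0.17 -0.52 -0.16] turn [ 0.05 -0.12  0.21] pos [525.37  62.14  52.96] w 11.284461380326851 F [ 0.43 -0.1   0.68] t 17.6 q [-0.11  0.15 -0.93 -0.11  0.13 -0.19] toolz [ 0.57  0.07 -0.82]
cols range(322, 336)
202 [163 162 163 167 139  57 112 165 162 163 148 106  87  88]
203 [160 161 161 164 141  58 111 164 163 163 164 145 109 106]
204 [162 163 168 169 141  59 110 166 163 162 164 163 163 163]
205 [162 162 163 168 140  59 114 169 167 164 162 163 165 163]
206 [162 165 166 168 137  55 114 166 164 160 159 161 163 165]
207 [159 159 162 167 138  58 113 174 179 182 179 186 195 203]
208 [183 184 191 202 169 101 164 225 235 242 240 241 242 243]
209 [242 241 242 242 220 182 218 238 240 242 240 239 239 214]
210 [169 154 153 163 183 193 187 187 214 237 239 234 218 183]
211 [105 102 105 144 201 217 220 199 127 159 192 201 208 182]
212 [102  98  98 111 138 152 167 166 103 105 120 146 179 169]
213 [102  94  94 102  95  76  78  91  96 102  98 102 119 117]
214 [109 103  97 103  95  62  83 113 117 116 114 115  98  96]
215 [106 109 104  97  86  58  83 113 120 124 123 105  67  80]
216 [ 77 101 104  96  77  61  63  87 107  94  87  59  42  68]
217 [ 49  55  63  56  53  57  65  64  57  46  43  39  72 130]
218 [ 59  49  45  45  47  51  53  47  41  45  54  83 157 206]
px tip bedfit [np.float64(209.80347042997454), np.float64(327.46807558713687)] spot tgt [np.float64(211.45240040415007), np.float64(327.45531238868875)] +5mm y [np.float64(210.68012785581087), np.float64(327.1776691126591)]
```

View pics/s6.png

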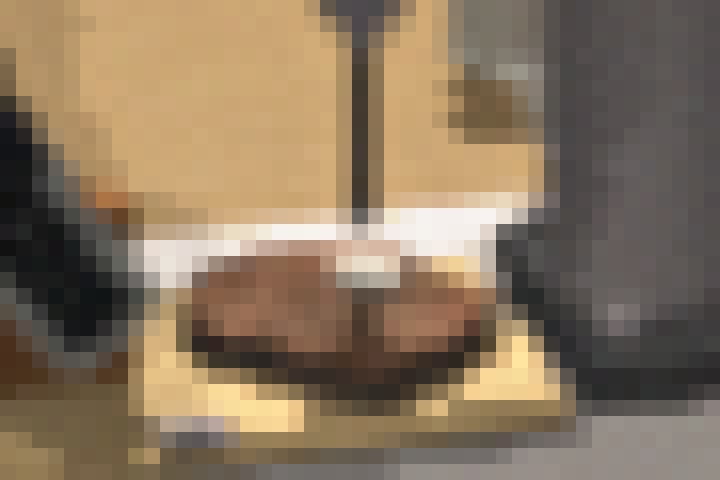

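```bash
python3 -m crank '[{"turn":[0,0,0],"delta_pos":[0,0,0],"jaw":16},{"turn":[0,0,0],"delta_pos":[0,0,0],"jaw":26},{"turn":[0,0,0],"delta_pos":[0,0,0],"jaw":30},{"turn":[0,0,0],"delta_pos":[0,0,0],"jaw":30},{"turn":[0,0,0],"delta_pos":[0,0,-15],"jaw":30},{"turn":[0,0,0],"delta_pos":[0,0,-40],"jaw":30},{"turn":[0,0,0],"delta_pos":[0,0,-45],"jaw":30},{"turn":[0,0,0],"delta_pos":[0,-45,-10],"jaw":30},{"turn":[0,0,0],"delta_pos":[0,-45,0],"jaw":30},{"turn":[0,0,0],"delta_pos":[0,-45,0],"jaw":30},{"turn":[0,0,0],"delta_pos":[0,-45,0],"jaw":30},{"turn":[0,0,0],"delta_pos":[0,0,0],"jaw":30}]'
cat > d.py <<'E'
from c import *
for n in ('top','side'):
    im=sled(n,(.522,.06)); v,f=fitbed(cloud(im)); print('bed',v,f)
    cv2.imwrite(f'pics/{n}7.png',im['pixels'][:,:,::-1])
    c,s=np.cos(v[2]),np.sin(v[2]);print('tip',v[:2]+np.array([[c,-s],[s,c]])@[.035,.09],'handle target',v[:2]+np.array([[c,-s],[s,c]])@[-.022,.084])
E
python3 d.py; python3 to.py .5254 .0621 .053 6.6 35
python3 - <<'E'
import cv2
a=cv2.imread('pics/top7.png')[150:250,250:380];cv2.imwrite('pics/t7.png',cv2.resize(a,None,fx=5,fy=5,interpolation=cv2.INTER_CUBIC))
E
```

```text
time: 18.85
tool_pos: [0.4837, -0.1278, 0.1498]
orientation: [-0.063, 0.951, 0.016, 0.302]
force: [-0.4, 0.2, 1.1]
width: 0.03
handle top 49 mean [0.5226 0.0611 0.0637] med z 0.06349414293268252 rect [522.2  61.6] [28.3 11.2] 2.4
plate 359 [552.3  64.9] [94.7 63.8] 7.3
white blob top 7 [198.7143 294.7143] [0.5776 0.0765 0.042 ] depthz 0.20213545884972528
bed [ 0.5539 -0.018   0.1176] 0.46936441919089855
tip [0.5781 0.0755] handle target [0.5222 0.0628]
handle side 41 mean [0.5277 0.0581 0.0624] med z 0.06305535010936614 rect [527.6  59.6] [25.8 12.7] 6.9
plate 184 [558.2  62.6] [93.2 66.2] 16.3
bed [ 0.5569 -0.0172  0.1131] 0.6866968394883842
tip [0.5815 0.0762] handle target [0.5255 0.0638]
shift [ -0.99 176.21 116.29] turn [0.45 0.07 1.04] pos [ 481.97 -121.21  148.32] w 29.936227868727762 F [-0.09 -0.13 -0.62] t 19.05 q [-0.65 -0.04 -0.76  0.38  0.42 -0.69] toolz [ 0.57  0.07 -0.82]
```

View pics/t7.png

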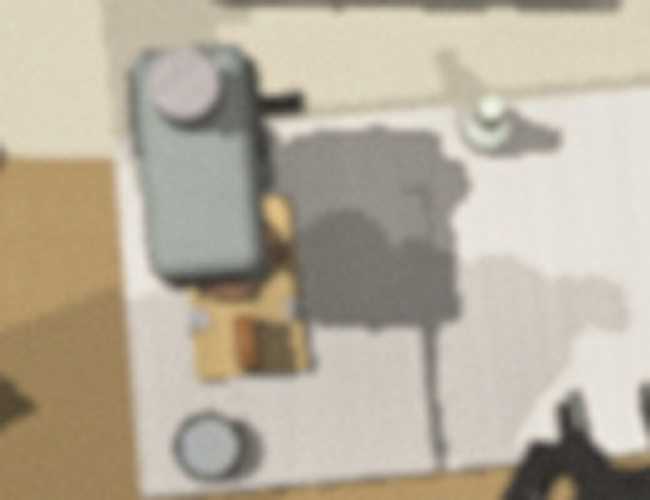

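```bash
python3 - <<'E'
from b import *
g=cv2.imread('pics/side7.png').astype(int).sum(2)//3
print(range(322,334))
for r in range(207,214): print(r,g[r,322:334])
im=manip.get_image('top');P=cloud(im)
rect(P,.035,.075,(.35,.248),.045,'stop in tray');rect(P,.03,.05,(.4665,.081),.03,'loupe')
for l in ('glue','varnish','vial'):
    print(l,[np.round(d['location'],1) for d in manip.search_frame(l,'side')[:2]])
E
python3 to.py .4 -.1 .2 6.6
```

```text
range(322, 334)
207 [157 161 163 168 139  58 116 176 181 182 183 185]
208 [184 187 190 201 171 100 165 224 237 242 242 241]
209 [244 241 243 242 224 183 223 240 242 242 241 240]
210 [168 154 155 174 198 196 195 197 215 238 240 234]
211 [104 101 109 150 203 218 215 182 124 161 193 203]
212 [101  99  99 113 139 154 169 164 104 104 119 149]
213 [103  93  94 104  95  77  80  96 106 101  98 107]
stop in tray 63 mean [0.3531 0.2475 0.0545] med z 0.05755995368885958 rect [352.1 249.1] [29.  10.8] 7.6
loupe 153 mean [0.4647 0.0819 0.0397] med z 0.0393943886616237 rect [464.3  82.1] [35.8 36. ] 1.1
glue [array([183.1, 290.8])]
varnish [array([233.6, 366.5])]
vial []
shift [ 34.92  31.38 -87.38] turn [ 0.1  35.12  1.27] pos [ 482.4  -120.62  148.77] w 30.18053384652454 F [ 0.15  1.23 -0.27] t 19.25 q [-0.65 -0.04 -0.76  0.38  0.42 -0.69] toolz [ 0.57  0.07 -0.82]
```

```bash
python3 -c "
from workcell import manip
print(manip.job_done())"
```

```text
the job is handed in; nothing more can be done
None
```

I slid the stop out through the slot's front end and set it down in the tray. I then slid the sled across the bed with the gripper leaned back 35°, let go, backed off and handed the job in at about 19.3 s of the 58 s. No verdict was reported.

**Stop:** the last picture shows it standing upright near the tray's centre, about 1 to 3 mm off.

**Mark under the bit:** I estimate it is within about 1 to 2 mm of the bit's point across the bed, but the two cameras disagree on the bed's y.
- **Across x:** both cameras agree to about 0.5 mm.
- **Top camera:** the head hides the mark there. From the handle, the mark comes out about 1 to 1.5 mm short in y.
- **Side camera:** it puts the mark 0 to 2.6 mm too far in y, and its row reading is coarse. I left the sled between the two.

**Sled:** the gripper height stayed at 53 mm throughout the slide and the wrist force stayed below 3 N, so it was not lifted.

**Other things:** the loupe has not moved, and the glue and varnish bottles read within about 6 pixels of where they stood at the start. The vial was not detected in the last check; the arm did not go near it. I saw no sign that the bit was touched.

**Stop touchdown:** the wrist force reached about 56 N when the stop met the tray floor, below the 120 N limit.

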